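# Feel open the dial padlock on the tool chest and take it off the hasp

### The arm

A 7-joint arm with a two-finger parallel gripper is mounted at the origin on a cart in front of the work surface, level with it; the furniture and walls round the work are solid. World frame = base frame: x ahead of the robot, y to its left, z up, the work surface at z = 0. Lengths are in m, angles in rad, forces in N, time in s.
With the tool pointing down it reaches from about 0.4 to 0.85 m from the base axis. Payload 4.5 kg.
Tool frame: the origin (TCP) lies between the finger pads; the fingertips stand 11 mm ahead of it and the grasp point (between the pads) lies 8 mm behind it; z points along the fingers, y is the line along which they close (so a half turn about z gives the same grasp; the last joint's range is limited). The gripper opens to 88 mm and grips with 3 to 60 N. Pads are 18 mm wide; open, the fingers measure 123 mm over their backs; the gripper's body (75 mm by 187 mm) begins 45 mm behind the grasp point.
Start: joints at [-1.309, 0.689, -0.195, 1.565, 0.157, 0.902, -0.215], TCP at [0.141, 0.609, 0.25] pointing down, gripper open.
Joint ranges: [-3.01, 3.01], [-0.46, 2.08], [-1.47, 1.51], [0.13, 2.56], [-1, 4.14], [0.04, 2.09], [-2.66, 2.66]. Speed limits (rad/s): [2.57, 2.57, 3.14, 3.14, 3.14, 3.14, 3.14].

### API

Orientations are given as a unit quaternion [w, x, y, z].
In Python, from workcell import get_obs, camera, camera_model, close_job gives the robot as it stands. The module is installed in compiled form; this text tells all that it offers.
- The arm moves only by the tool drive_tool, never from a script. Its argument "increments" is one flat list of numbers, 7 for each row, row after row: the shift along the tool's x, y, z in m, then the turn, a rotation vector about the tool's x, y, z in rad, then the gripper's target within -1 to 1 (shut at 1, half-way at 0, fully open at -1). A call has exactly 10 rows; each row shifts and turns the commanded pose from where the row before left it, along the tool's axes as they then stand; what a row does not reach is not made up. A row lasts 1/8 s, in which the tool goes at most 62.5 mm and 10.7 degrees, less where a joint would pass 70% of its speed; a pose out of reach is approached as far as the arm can. A call is refused whole if a number of a shift passes 0.0625 or a number of a turn 0.188, either way. A call with a gripper value outside its range is refused whole. The fingers move at their own pace and stop on an object; the grip force is fixed at half the most. Time passes only in rows, so rows that do not move let the fingers close, or fill a call up. It gives the time, the measured TCP pose, the force and the opening at its end, in the units of the state.
- get_obs(): the state, without advancing time (a new reading comes with each control period).
- camera(name): name is "side" or "top"; returns (picture, depth): 400x640x3 uint8, blue, green, red; 400x640 float32, m along the optical axis (not along the pixel's ray), 0 where there is no reading.
- camera_model(name): a dict with "camera_matrix" (3x3 intrinsics, pixels), "cam_to_world" (4x4, takes a point from camera to world coordinates). Camera axes: x right, y up, looking along -z (the intrinsics and any distortion apply to the point x, -y, -z); pixel columns grow to the right and rows downward; lengths in m; the calibration is good to about 2 mm. A picture is of the moment at which its call begins. camera_model takes no time and is no camera call.
- close_job(): hands the job in, once; it reports no verdict.
The state is a dict: "t": time; "q": joint angles; "qvel": joint speeds; "tau": joint torques, N m; "position": TCP position; "eef_rot": TCP orientation; "force": force on the tool from outside, world axes, zero at the start; "moment": the same for the moment, N m; "width": finger opening in m.
Only numpy, scipy, OpenCV 4.12 (cv2) and the standard library are available. Lean on these libraries where they do the work, as an engineer would, in place of code of your own. Each camera call takes 0.05 s, during which the arm holds its last target. There are 200 camera calls.

### The job

The dial padlock has to come off the hasp on the tool chest's lid: turn its dial, past the shallow false clicks, until it drops into the true gate and the shackle jumps out, then draw the lock case back from the staple until the shackle is fully open. Slip the open end of the shackle out of the staple, lift the lock clear and finish holding it in the gripper, shackle still fully open, about 10 cm above the lid, to be looked at. Leave the rubber, the folding rule, the mallet and the tape measure where they are.

Things in the scene. Friction and masses are not known exactly. Their poses are not given: they have to be found in the camera images.
- chest: plywood tool chest, fixed, 200 mm (its x) x 280 mm (its y) x 92 mm high, with a two-leaf lid and a hasp let in nearly flush. Origin at the centre of its underside, z up; the flat lid top is at z = 92 mm. The padlock lies near the middle of the lid, its case on the chest's -x side of the staple, square to the chest within 0.05 rad
- staple (a point): centre of the staple's eye: an upright loop of 5 mm round steel bar on the lid, standing in the chest's y-z plane, so one looks through the eye along the chest's x. The eye is 17 mm wide and 23 mm high from the lid; the loop is 27 mm wide outside, 29 mm high. This point is 12 mm above the lid; its axes are the chest's
- padlock: loose steel dial padlock, about 0.3 kg, lying face up on the lid. Its case is a block 52 mm (its x) x 50 mm (its y) x 24 mm (z); origin at the centre of its underside. A U-shaped shackle of 8 mm round bar leaves the flat +x end, 12 mm above the underside: heel leg at y = -13 mm, toe leg at y = +13 mm. The toe leg passes through the staple's eye with 3 to 6 mm of play to either side
- dial_knob (a point): middle of the dial's round fluted knob, 25 mm across, 17 mm tall, on the centre of the case from 28 to 45 mm above its underside, over a flat dial 42 mm across; this point 36.5 mm above the underside. It turns about the lock's z, either way, with 0.02 N m, up to 0.1 N m past a false notch; the lock twists with it a few degrees until the staple stops it
- toe_tip (a point): free end of the shackle's toe leg, on its axis; 8 mm inside the case when shut. Fully open it stands 18 mm in front of the case: bring the case forward about 42 mm from the pulled-back stop, so that the staple's bar stands in the middle of this gap (35 mm in front of the case's centre), and the lock lifts straight up off the staple
- shackle (a joint): how far the shackle is out of the case along the lock's +x, m: 0 shut, about 0.016 after the gate has clicked, 0.026 fully open (hard stop). A light spring pushes it out; drawing it on takes under 3 N, pushing it back in over 3 N, and it stays where it is left. While it is out by more than 4 mm the gate holds the dial
- rubber: drawing rubber 23 x 42 x 13 mm lying loose on the lid, left part; leave alone
- folding_rule: closed folding rule 17 x 163 x 14 mm lying loose on the lid near its right edge; leave alone
- mallet: round wooden carving mallet 80 x 234 x 87 mm lying loose on the bench right of the chest; leave alone
- tape_measure: tape measure, 62 x 68 x 36 mm, lying loose on the bench behind the chest; leave alone
- bow (a point): inner face of the shackle's bow, on the lock's middle line: 55 mm from the case's centre when shut, moves with the shackle. Draw the case back along its -x until the bow catches on the staple (staple then 51 mm from the case's centre plus the shackle's opening); drawn on, the shackle slides farther out, if the dial is in the gate, to a hard stop (staple at 77 mm)
- dial_axis (a point): top centre of the dial's knob. The one true gate lies 0.7 to 2.3 rad clockwise (seen from above) from where the dial starts, where exactly is unknown: there the shackle springs out by about 16 mm by itself (6 mm or more while the knob is held) and the dial stops turning. In the shallow false notches on the way it moves less than 2.5 mm, and the dial can be turned on
- shoulder (a point): centre of the toe leg's hole in the flat +x end of the case: 26 mm in x, 13 mm in y and 12 mm in z from the lock's origin
Not all that is in view belongs to the job. What is shaped like the padlock but orange is not meant.

How it is judged:
On the way, in this order (a step that is already met when the one before it is completed fails the run):
1. the dial is in the true gate: the shackle has sprung out of the case by more than 5 mm (value of joint shackle above 0.005 m), for 0.2 s.
2. the shackle is drawn fully open (more than 22 mm) (value of joint shackle above 0.022 m), for 0.2 s.
At the end, for the whole second after the job is handed in: the gripper holds the padlock (more than 2 N on it) at rest, off the staple and off the chest, its underside more than 50 mm above the lid, the shackle still open by more than 22 mm of its 26 mm (value of joint shackle above 0.022 m and z of padlock in the frame of chest above 0.142 m and contact force between padlock and the fingers above 2 N and contact force between padlock and chest below 0.1 N and linear speed of padlock below 0.03 m/s); the arm keeps its last pose, push and grip.
It fails at once if the rubber, folding rule, mallet or tape measure moved by more than 20 mm (distance of any of rubber, folding_rule, mallet, tape_measure from where it was at the start of the episode above 0.02 m).
It also fails if it takes over 61 s, if anything falls off the work surface, if the arm or the gripper's body presses on something with over 40 N, if the wrist force passes 120 N, or if a joint passes its speed limit or range.

## Working session

There is one attempt and no reset: what is moved stays moved. The work goes in short steps, Python scripts to look and compute and a tool call to move; the robot and the scene stay as the last step left them, time stands still between calls to the robot, and variables do not carry over. Pictures are saved under pics/ and viewed, on a budget of 10 in all, crops included, one or two more only if the job needs it, and the job is handed in when it is done.

Besides the shell and the picture viewer there is one more tool, called as name(argument=value, ...), one argument or row to a line, values as JSON. drive_tool: Moves the arm, as the interface text tells. Its arguments: {"type":"object","properties":{"increments":{"type":"array","items":{"type":"number"}}},"required":["increments"]}

```bash
mkdir -p pics
cat > h.py <<'E'
import numpy as np,cv2
from workcell import get_obs,camera,camera_model,close_job
def pts(name):
    im,d=camera(name);m=camera_model(name);K=np.array(m["camera_matrix"]);T=np.array(m["cam_to_world"])
    v,u=np.mgrid[0:400,0:640]
    P=np.stack([(u-K[0,2])/K[0,0]*d,-(v-K[1,2])/K[1,1]*d,-d],-1)@T[:3,:3].T+T[:3,3]
    P[d==0]=np.nan
    return im,P
E
python3 - <<'E'
from h import *
a,P=pts("top");b,Q=pts("side")
np.savez("s0.npz",a=a,P=P,b=b,Q=Q)
cv2.imwrite("pics/top0.png",a);cv2.imwrite("pics/side0.png",b)
o=get_obs();print(o)
for n in("top","side"):print(camera_model(n))
E
```

```text
{'t': 0.1, 'q': array([-1.30920396,  0.68991317, -0.19450338,  1.5662163 ,  0.15731439,
        0.90249019, -0.21511028]), 'qvel': array([-0.00013749, -0.00165523,  0.00066485, -0.00362111, -0.00223755,
       -0.00023377,  0.00071376]), 'tau': array([-2.86365037e-03, -5.28495526e+01, -1.27103772e+00, -1.53836203e+01,
       -5.24691911e-02,  2.02946547e-03,  4.35866468e-05]), 'position': array([0.14107339, 0.6083198 , 0.24898797]), 'eef_rot': array([-2.43393728e-05,  1.13620673e-01,  9.93523867e-01, -8.17666404e-04]), 'force': array([-0.34570329, -0.77957015, -0.07339379]), 'moment': array([-0.01155962, -0.01718606, -0.00501675]), 'width': 0.08809335225804014}
{'camera_matrix': array([[441.45845438,   0.        , 320.60181263],
       [  0.        , 441.45845438, 197.616204  ],
       [  0.        ,   0.        ,   1.        ]]), 'cam_to_world': array([[-0.01203092,  0.98479991, -0.17327551,  0.43688961],
       [-0.9994986 , -0.01691953, -0.02676353,  0.19899842],
       [-0.02928846,  0.17286664,  0.98450968,  0.95805899],
       [ 0.        ,  0.        ,  0.        ,  1.        ]])}
{'camera_matrix': array([[457.12421347,   0.        , 325.8502211 ],
       [  0.        , 457.12421347, 200.7976223 ],
       [  0.        ,   0.        ,   1.        ]]), 'cam_to_world': array([[ 0.999294  ,  0.02463379, -0.02836688,  0.53494547],
       [-0.03752557,  0.61773886, -0.78548745, -0.532605  ],
       [-0.00182621,  0.78599738,  0.61822713,  0.69410105],
       [ 0.        ,  0.        ,  0.        ,  1.        ]])}
```

View pics/top0.png

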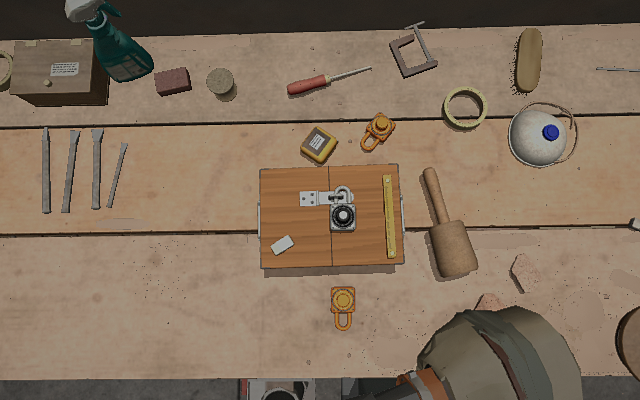

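View pics/side0.png

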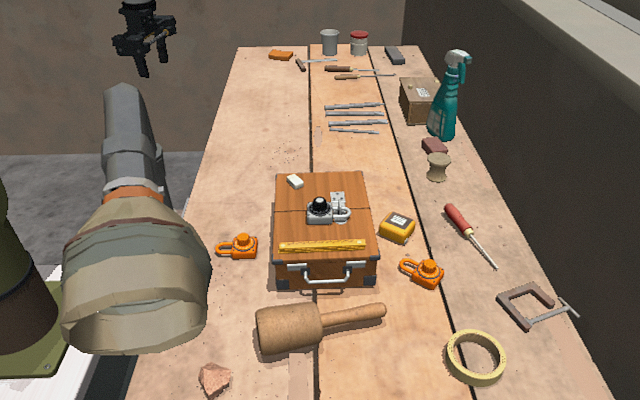

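The top view shows the chest at about (260–405, 165–268), with the lock knob at (343,214), the case below the staple and the shackle at (342,193). The rubber is at (282,244), the rule at (390,217), the mallet to the right at (450,230) and the tape at (319,145). The two orange locks are decoys. The side view has the knob at (320,203).

Run:
```python
from h import *
z=np.load("s0.npz");a,P,b,Q=[z[k] for k in"aPbQ"]
np.set_printoptions(precision=4,suppress=True)
for n,im,R in(("top",a,P),("side",b,Q)):
    m=(abs(R[...,2]-.092)<.008)
    if n=="top":
        w=np.zeros_like(m);w[155:280,250:412]=1
    else:
        w=np.zeros_like(m);w[165:290,265:385]=1
    m=(m&w).astype(np.uint8)
    m=cv2.morphologyEx(m,cv2.MORPH_OPEN,np.ones((3,3)))
    X=R[m>0]; r=cv2.minAreaRect(X[:,:2].astype(np.float32)); print(n,"lid",r,np.median(X[:,2]))
    c=np.array(r[0])
    near=w&(np.hypot(R[...,0]-c[0],R[...,1]-c[1])<.09)
    for lo,hi in((.112,.118),(.118,.124),(.124,.130),(.131,.142)):
        k=near&(R[...,2]>lo)&(R[...,2]<hi)
        if k.sum()>8: print(lo,k.sum(),R[k].mean(0),R[k].min(0),R[k].max(0),cv2.minAreaRect(R[k][:,:2].astype(np.float32)))
# 
crop=np.hstack([cv2.resize(a[180:240,290:370],(400,300),interpolation=2),cv2.resize(b[180:240,290:370],(400,300),interpolation=2)])
cv2.imwrite("pics/c0.png",crop)
```

```text
top lid ((0.5551355481147766, 0.20441791415214539), (0.20077718794345856, 0.2810347080230713), 1.2862900495529175) 0.09187834701478959
0.112 306 [0.5484 0.1805 0.1153] [0.5235 0.1558 0.112 ] [0.5914 0.2056 0.118 ] ((0.5574137568473816, 0.18038806319236755), (0.06847863644361496, 0.049388445913791656), 0.9411254525184631)
0.118 212 [0.5513 0.1826 0.12  ] [0.5269 0.1582 0.118 ] [0.5913 0.2036 0.1237] ((0.5595864057540894, 0.18009155988693237), (0.06634014844894409, 0.04294845834374428), 3.788313150405884)
0.131 147 [0.548  0.1802 0.1366] [0.5364 0.1683 0.133 ] [0.5612 0.1929 0.141 ] ((0.5488637685775757, 0.18060319125652313), (0.024439532309770584, 0.024730049073696136), 88.74285888671875)
side lid ((0.5524988770484924, 0.20215380191802979), (0.20115512609481812, 0.28565582633018494), 1.3325490951538086) 0.09340056144947673
0.112 159 [0.5484 0.1657 0.1155] [0.5207 0.1514 0.112 ] [0.5891 0.1993 0.118 ] ((0.554929256439209, 0.17547401785850525), (0.048009805381298065, 0.0682285949587822), 89.08599853515625)
0.118 177 [0.5505 0.1714 0.1205] [0.5247 0.1547 0.1181] [0.5903 0.1997 0.1237] ((0.5576271414756775, 0.17674167454242706), (0.06760820001363754, 0.04252338036894798), 2.9853384494781494)
0.124 35 [0.5469 0.1681 0.1271] [0.5349 0.1642 0.1241] [0.5588 0.1741 0.1298] ((0.5471653342247009, 0.16884052753448486), (0.023945719003677368, 0.00868970900774002), 4.563808441162109)
0.131 115 [0.5468 0.1745 0.1372] [0.535  0.1639 0.1311] [0.5591 0.1892 0.1412] ((0.5470476150512695, 0.17656640708446503), (0.025288688018918037, 0.023656079545617104), 87.99137878417969)
```

View pics/c0.png

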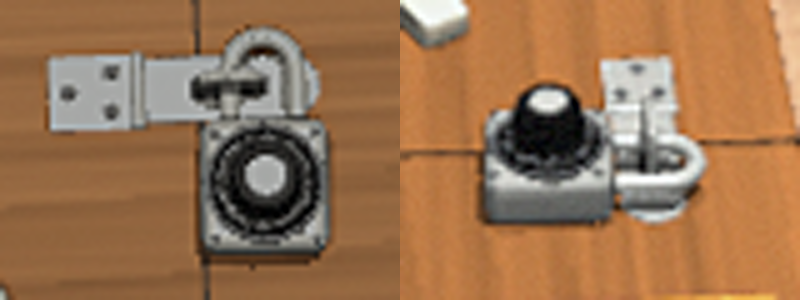

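The left crop shows the lock square to the chest, with the toe leg through the staple bar and the knob at its centre. The knob is at about (0.548, 0.179), with its top at z≈0.137. I'll approach in two calls.

drive_tool(
  increments=[-0.04,-0.026,0,0,0,0,-1,-0.04,-0.026,0,0,0,0,-1,-0.04,-0.026,0,0,0,0,-1,-0.04,-0.026,0,0,0,0,-1,-0.04,-0.026,0,0,0,0,-1,-0.04,-0.026,0,0,0,0,-1,-0.04,-0.026,0,0,0,0,-1,-0.04,-0.026,0,0,0,0,-1,-0.04,-0.026,0,0,0,0,-1,-0.04,-0.026,0,0,0,0,-1],
)

```text
t: 1.35
position: [0.4729, 0.2639, 0.2495]
eef_rot: [-0.0, 0.114, 0.994, -0.0]
force: [0.2, 0.4, 0.2]
width: 0.0881
```

drive_tool(
  increments=[-0.0185,-0.0132,0,0,0,0,-1,-0.0185,-0.0132,0,0,0,0,-1,-0.0185,-0.0132,0,0,0,0,-0.5,-0.0185,-0.0132,0,0,0,0,-0.2,-0.0185,-0.0132,0,0,0,0,0,0,0,0,0,0,-0.15,0,0,0,0,0,0,-0.15,0,0,0,0,0,0,-0.15,0,0,0,0,0,0,-0.15,0,0,0,0,0,0,-0.15,0],
)

```text
t: 2.6
position: [0.547, 0.1798, 0.2493]
eef_rot: [-0.0, -0.26, 0.965, -0.0]
force: [0.8, -0.2, -0.5]
width: 0.0439
```

Run:
```python
from h import *
o=get_obs();print(o['t'],o['q'],o['position'],o['eef_rot'],o['force'],o['moment'],o['width'])
a,P=pts("top");b,Q=pts("side")
cv2.imwrite("pics/c1.png",np.hstack([cv2.resize(a[150:270,250:410],(400,300)),cv2.resize(b[100:280,240:400],(356,400))[50:350]]))
```

```text
2.6 [-0.11595348  0.65479076 -0.4820104   1.70842979  0.37726401  0.87290103
  1.33891037] [0.54701542 0.17980019 0.24930396] [-4.85593803e-04 -2.60474933e-01  9.65480484e-01 -9.19434356e-05] [ 0.78841244 -0.1826932  -0.54516638] [ 0.05037072  0.00934389 -0.03402234] 0.04386333874751749
```

View pics/c1.png

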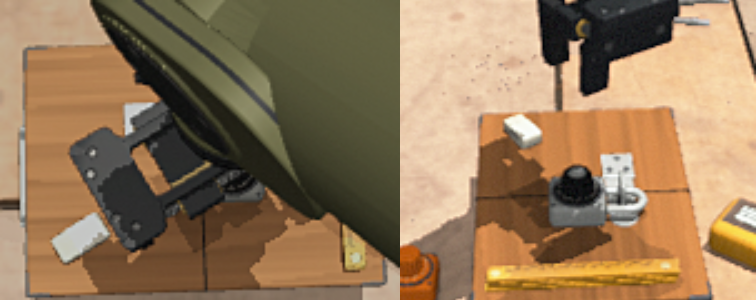

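drive_tool(
  increments=[0,0,0.0145,0,0,0,0,0,0,0.0145,0,0,0,0,0,0,0.0145,0,0,0,0,0,0,0.0145,0,0,0,0,0,0,0.0145,0,0,0,0,0,0,0.0145,0,0,0,0,0,0,0.0145,0,0,0,0,0,0,0.0145,0,0,0,0,0,0,0,0,0,0,0,0,0,0,0,0,0,0],
)

```text
t: 3.95
position: [0.5475, 0.1803, 0.1339]
eef_rot: [0.0, -0.258, 0.966, 0.0]
force: [-0.0, -0.6, -0.5]
width: 0.0442
```

```bash
cat > look.py <<'E'
import sys
from h import *
np.set_printoptions(precision=4,suppress=True)
o=get_obs();print(o['t'],o['q'],o['position'],o['eef_rot'],o['force'],o['moment'],o['width'])
b,Q=pts("side");np.savez("s_%s.npz"%sys.argv[1],b=b,Q=Q)
cv2.imwrite("pics/%s.png"%sys.argv[1],cv2.resize(b[140:260,250:410],(800,600),interpolation=2))
# shackle bow: points above lid in shackle height band ahead of the staple
w=np.zeros((400,640),bool);w[165:250,270:385]=1
g=b.max(-1).astype(int)-b.min(-1)
k=w&(g<40)&(b.min(-1)>70)&(Q[...,2]>.1)&(Q[...,2]<.114)&(Q[...,0]>.56)&(Q[...,0]<.66)&(abs(Q[...,1]-.18)<.035)
X=Q[k];print("shackle n",k.sum(),"xmax",np.sort(X[:,0])[-6:],"ymean",X[:,1].mean() if len(X) else None)
k=w&(Q[...,2]>.11)&(Q[...,2]<.122)&(abs(Q[...,1]-.18)<.04)&(Q[...,0]<.59)
X=Q[k]; print("case x min", np.sort(X[:,0])[:5])
E
python3 look.py d1
```

```text
3.95 [-0.1734  0.8074 -0.3888  1.8079  0.4889  0.6221  1.2359] [0.5475 0.1803 0.1339] [ 0.0003 -0.2582  0.9661  0.0001] [-0.0154 -0.5574 -0.4773] [0.0495 0.0023 0.0215] 0.04421951302163608
shackle n 174 xmax [0.607  0.6073 0.6078 0.6089 0.6089 0.6095] ymean 0.17136507249036162
case x min [0.5206 0.5206 0.5206 0.5207 0.5225]
```

drive_tool(
  increments=[0,0,0.001,0,0,0,1,0,0,0,0,0,0,1,0,0,0,0,0,0,1,0,0,0,0,0,0,1,0,0,0,0,0,0.08,1,0,0,0,0,0,0.08,1,0,0,0,0,0,0.08,1,0,0,0,0,0,0.08,1,0,0,0,0,0,0.08,1,0,0,0,0,0,0.08,1],
)

```text
t: 5.25
position: [0.5475, 0.1807, 0.133]
eef_rot: [0.0, -0.02, 1.0, 0.001]
force: [-0.6, -0.4, 1.4]
width: 0.0238
```

```bash
python3 look.py d2
```

```text
5.25 [-0.2488  0.7943 -0.2575  1.8126  0.3384  0.5766  0.8931] [0.5475 0.1807 0.133 ] [ 0.0004 -0.0201  0.9998  0.0005] [-0.6329 -0.4346  1.3694] [ 0.1843 -0.0386  0.0535] 0.023840818230432013
shackle n 175 xmax [0.6063 0.6064 0.6066 0.6067 0.6069 0.6087] ymean 0.16857848031262918
case x min [0.5187 0.5187 0.5187 0.5187 0.5207]
```

View pics/d2.png

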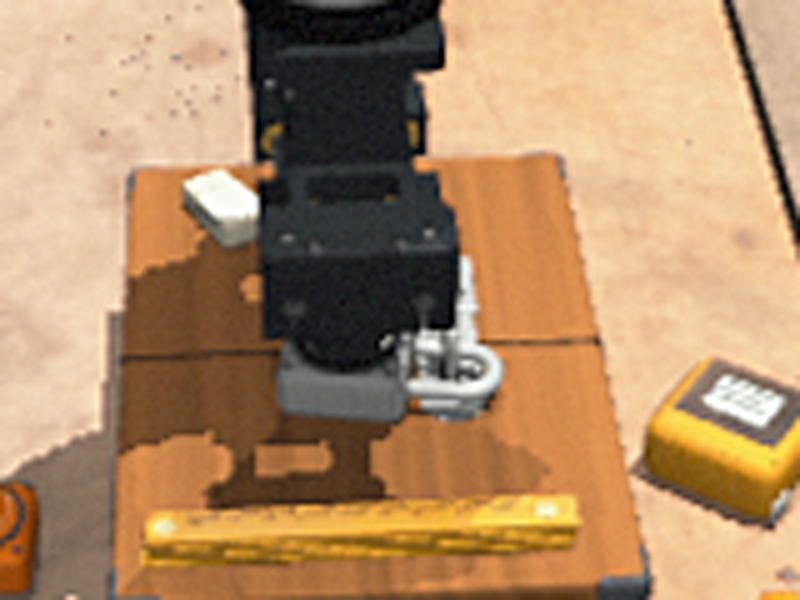

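The knob is gripped and the lock is twisted a few degrees against the staple, with the shackle still shut. I'll turn on slowly.

drive_tool(
  increments=[0,0,0,0,0,0.03,1,0,0,0,0,0,0.03,1,0,0,0,0,0,0.03,1,0,0,0,0,0,0.03,1,0,0,0,0,0,0.03,1,0,0,0,0,0,0.03,1,0,0,0,0,0,0.03,1,0,0,0,0,0,0.03,1,0,0,0,0,0,0.03,1,0,0,0,0,0,0.03,1],
)

```text
t: 6.55
position: [0.5475, 0.1807, 0.1329]
eef_rot: [0.0, 0.129, 0.992, 0.0]
force: [-0.2, 3.8, 4.8]
width: 0.0237
```

```bash
python3 look.py d3
```

```text
6.55 [-0.2955  0.789  -0.1767  1.8152  0.237   0.557   0.6887] [0.5475 0.1807 0.1329] [0.0002 0.1293 0.9916 0.0005] [-0.2409  3.7609  4.8065] [0.8164 0.0268 0.0537] 0.023683655628894313
shackle n 212 xmax [0.6185 0.6185 0.6191 0.6205 0.6207 0.6207] ymean 0.16783808064402916
case x min [0.5187 0.5187 0.5187 0.5187 0.5206]
```

The shackle has jumped about 12 mm (xmax 0.609 → 0.621), well past a false notch. I'll relax the torque and let go of the knob.

drive_tool(
  increments=[0,0,0,0,0,-0.04,1,0,0,0,0,0,0,0,0,0,0,0,0,0,-1,0,0,0,0,0,0,-1,0,0,0,0,0,0,-1,0,0,0,0,0,0,-1,0,0,0,0,0,-0.055,-1,0,0,0,0,0,-0.055,-1,0,0,0,0,0,-0.055,-1,0,0,0,0,0,-0.055,-1],
)

```text
t: 7.85
position: [0.5473, 0.1801, 0.1327]
eef_rot: [0.0, -0.003, 1.0, 0.0]
force: [0.2, 1.3, 0.4]
width: 0.0879
```

```bash
python3 look.py d4
python3 - <<'E'
from h import *
z=np.load("s_d4.npz");b,Q=z['b'],z['Q']
for lo,hi in((.112,.118),(.117,.123)):
    k=(Q[...,2]>lo)&(Q[...,2]<hi)&(abs(Q[...,1]-.18)<.035)&(Q[...,0]<.576)&(Q[...,0]>.5)
    k&=b.max(-1)<256
    print(lo,k.sum(),Q[k].min(0),Q[k].max(0),cv2.minAreaRect(Q[k][:,:2].astype(np.float32)))
# front (-y) face of the case
k=(Q[...,2]>.098)&(Q[...,2]<.112)&(abs(Q[...,1]-.155)<.02)&(Q[...,0]<.57)&(Q[...,0]>.5)
X=Q[k];print(k.sum(),np.polyfit(X[:,0],X[:,1],1),X.min(0),X.max(0))
E
```

```text
7.85 [-0.2535  0.7939 -0.2481  1.8133  0.3278  0.5745  0.8695] [0.5473 0.1801 0.1327] [ 0.     -0.003   1.      0.0001] [0.1502 1.3373 0.3702] [ 0.1014  0.0174 -0.0097] 0.08790382873638769
shackle n 216 xmax [0.6204 0.6205 0.6211 0.6225 0.6226 0.6226] ymean 0.16661126500975243
case x min [0.5186 0.5187 0.5187 0.5188 0.5206]
0.112 89 [0.51868343 0.15175095 0.11202873] [0.57114686 0.18301722 0.11797423] ((0.544920802116394, 0.1673702746629715), (0.05247296765446663, 0.031258706003427505), 0.03841586410999298)
0.117 79 [0.52079927 0.15532098 0.11701273] [0.56893621 0.17897995 0.12268547] ((0.5446897149085999, 0.1679602414369583), (0.023911843076348305, 0.04759766161441803), 87.76732635498047)
77 [-0.13634631  0.22997919] [0.51830276 0.15066116 0.0988837 ] [0.56798616 0.16384744 0.11190416]
```

View pics/d4.png

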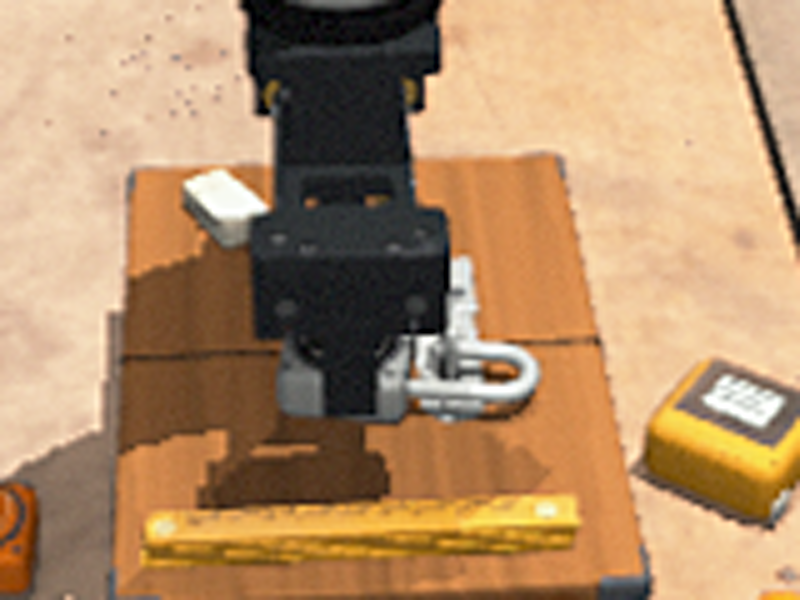

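The shackle now stands clearly out, with the bow at (540,375) in the crop. The gate is found, and the open fingers straddle the case. I'll go down and grip the case across its y.

drive_tool(
  increments=[0,0,0.0065,0,0,0.03,-1,0,0,0.0065,0,0,0,-1,0,0,0.0065,0,0,0,-1,0,0,0.006,0,0,0,-1,0,0,0,0,0,0,0,0,0,0,0,0,0,1,0,0,0,0,0,0,1,0,0,0,0,0,0,1,0,0,0,0,0,0,1,0,0,0,0,0,0,1],
)

```text
t: 9.15
position: [0.5474, 0.1802, 0.1074]
eef_rot: [0.0, 0.014, 1.0, 0.0]
force: [0.1, 0.3, 2.0]
width: 0.0509
```

```bash
python3 look.py d5
```

```text
9.15 [-0.27    0.8323 -0.2205  1.826   0.3321  0.5189  0.8325] [0.5474 0.1802 0.1074] [0.0002 0.0139 0.9999 0.0001] [0.1149 0.2918 1.9772] [0.0568 0.0648 0.0588] 0.050914545485837535
shackle n 184 xmax [0.6203 0.6207 0.6212 0.6221 0.6225 0.623 ] ymean 0.1666000168092175
case x min [0.5381 0.5381 0.54   0.542  0.5478]
```

drive_tool(
  increments=[0,0,-0.0015,0,0,-0.025,1,0,0,0,0,0,-0.025,1,0.0035,0,0,0,0,0,1,0.0035,0,0,0,0,0,1,0.0035,0,0,0,0,0,1,0.0035,0,0,0,0,0,1,0.0035,0,0,0,0,0,1,0.0035,0,0,0,0,0,1,0.0035,0,0,0,0,0,1,0.0035,0,0,0,0,0,1],
)

```text
t: 10.45
position: [0.5198, 0.1803, 0.1089]
eef_rot: [0.001, -0.011, 1.0, 0.001]
force: [1.9, 0.9, -3.0]
width: 0.0512
```

```bash
python3 look.py d6
```

```text
10.45 [-0.2878  0.8075 -0.218   1.9065  0.356   0.4628  0.8331] [0.5198 0.1803 0.1089] [ 0.0008 -0.0114  0.9999  0.0007] [ 1.8639  0.9126 -2.9572] [ 0.4015 -0.3297  0.0686] 0.05115097545660508
shackle n 176 xmax [0.6005 0.6008 0.6011 0.6026 0.6029 0.603 ] ymean 0.17203683509004525
case x min [0.499  0.5009 0.5029 0.5048 0.507 ]
```

The bow has caught: the case moved 27.6 mm and the shackle 20 mm, so the opening is about 23 mm. I'll pull gently on to the hard stop.

drive_tool(
  increments=[0.001,0,0,0,0,0,1,0.001,0,0,0,0,0,1,0.001,0,0,0,0,0,1,0.001,0,0,0,0,0,1,0,0,0,0,0,0,1,0,0,0,0,0,0,1,0,0,0,0,0,0,1,0,0,0,0,0,0,1,0,0,0,0,0,0,1,0,0,0,0,0,0,1],
)

```text
t: 11.75
position: [0.5159, 0.1802, 0.1089]
eef_rot: [0.001, -0.011, 1.0, 0.001]
force: [3.1, 4.0, -3.1]
width: 0.0509
```

```bash
python3 look.py d7
```

```text
11.75 [-0.2916  0.8045 -0.2155  1.9174  0.3569  0.4545  0.8285] [0.5159 0.1802 0.1089] [ 0.0008 -0.0114  0.9999  0.0007] [ 3.0819  4.0229 -3.0871] [ 0.8979 -0.5382  0.3639] 0.05086685865954079
shackle n 180 xmax [0.6005 0.6008 0.601  0.6027 0.6027 0.6031] ymean 0.17181254179010574
case x min [0.489  0.4893 0.4969 0.499  0.5009]
```

View pics/d7.png

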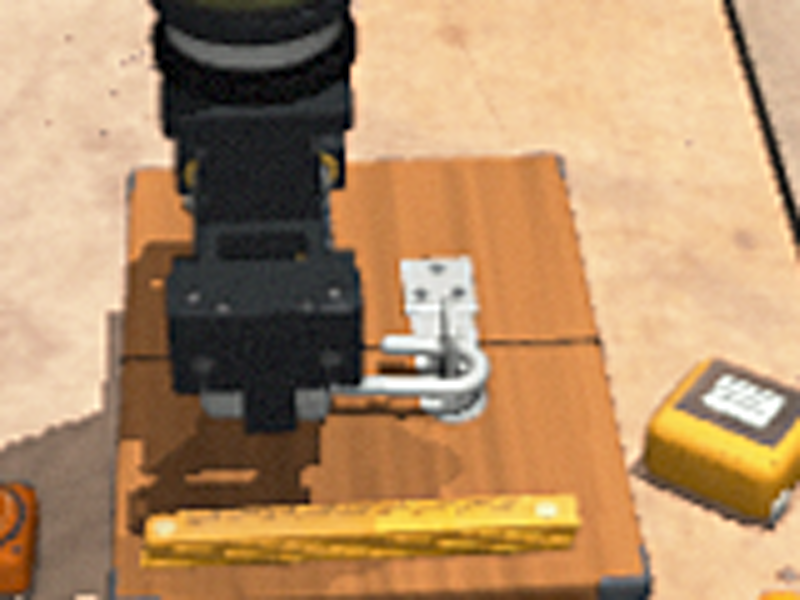

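The picture shows the toe tip free at (390,343) and the bow seated on the staple at (470,375). By measurement the shackle is at its stop (about 26 mm). Now I'll go forward 42 mm.

drive_tool(
  increments=[-0.0042,0,0,0,0,0,1,-0.0042,0,0,0,0,0,1,-0.0042,0,0,0,0,0,1,-0.0042,0,0,0,0,0,1,-0.0042,0,0,0,0,0,1,-0.0042,0,0,0,0,0,1,-0.0042,0,0,0,0,0,1,-0.0042,0,0,0,0,0,1,-0.0042,0,0,0,0,0,1,-0.0042,0,0,0,0,0,1],
)

```text
t: 13.05
position: [0.5576, 0.1802, 0.1087]
eef_rot: [-0.0, -0.011, 1.0, -0.0]
force: [0.3, -0.6, -2.3]
width: 0.0514
```

```bash
python3 look.py d8
```

```text
13.05 [-0.2535  0.8403 -0.24    1.7946  0.3468  0.5481  0.8784] [0.5576 0.1802 0.1087] [-0.     -0.011   0.9999 -0.    ] [ 0.3435 -0.6366 -2.3201] [0.0396 0.0464 0.013 ] 0.05138974888151152
shackle n 213 xmax [0.6413 0.6423 0.6423 0.6428 0.643  0.6434] ymean 0.16745105567259247
case x min [0.5344 0.5403 0.5478 0.5517 0.5536]
```

View pics/d8.png

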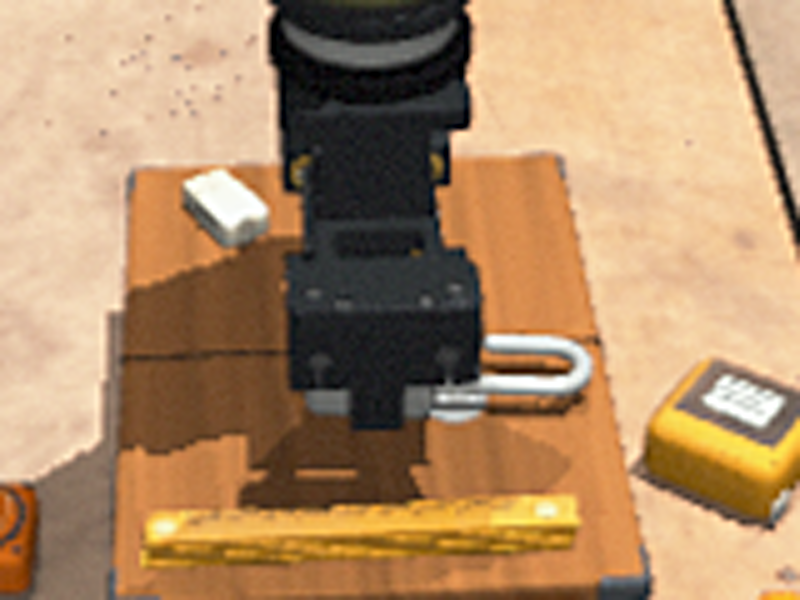

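drive_tool(
  increments=[0,0,-0.001,0,0,0,1,0,0,-0.001,0,0,0,1,0,0,-0.001,0,0,0,1,0,0,-0.001,0,0,0,1,0,0,-0.001,0,0,0,1,0,0,-0.001,0,0,0,1,0,0,-0.001,0,0,0,1,0,0,-0.001,0,0,0,1,0,0,-0.001,0,0,0,1,0,0,-0.001,0,0,0,1],
)

```text
t: 14.35
position: [0.5573, 0.1803, 0.1188]
eef_rot: [-0.0, -0.011, 1.0, 0.0]
force: [0.4, -0.1, -2.1]
width: 0.0511
```

```bash
python3 look.py d9
```

```text
14.35 [-0.2494  0.8247 -0.2473  1.7909  0.3406  0.568   0.8836] [0.5573 0.1803 0.1188] [-0.     -0.0111  0.9999  0.    ] [ 0.3766 -0.0973 -2.0616] [ 0.0319  0.0904 -0.0521] 0.051132303895271534
shackle n 18 xmax [0.594  0.5979 0.6098 0.6239 0.6335 0.6337] ymean 0.16106641721945308
case x min [0.5286 0.5286 0.5305 0.5306 0.5306]
```

The lock lifted 10 mm with only its own weight showing in the force, so it is free of the staple. I'll lift on to about 10 cm.

drive_tool(
  increments=[0,0,-0.008,0,0,0,1,0,0,-0.01,0,0,0,1,0,0,-0.012,0,0,0,1,0,0,-0.012,0,0,0,1,0,0,-0.012,0,0,0,1,0,0,-0.012,0,0,0,1,0,0,-0.01,0,0,0,1,0,0,-0.008,0,0,0,1,0,0,-0.004,0,0,0,1,0,0,0,0,0,0,1],
)

```text
t: 15.65
position: [0.5573, 0.1803, 0.2068]
eef_rot: [0.0, -0.011, 1.0, 0.0]
force: [0.9, -0.3, -2.3]
width: 0.0511
```

Run:
```python
from h import *
o=get_obs();print(o['t'],o['position'],o['force'],o['width'])
b,Q=pts("side");
cv2.imwrite("pics/e.png",cv2.resize(b[80:260,230:430],(660,594),interpolation=2))
k=(Q[...,2]>.18)&(Q[...,2]<.215)&(Q[...,0]>.595)&(Q[...,0]<.68)&(abs(Q[...,1]-.18)<.04)
X=Q[k];print(k.sum(),np.sort(X[:,0])[-8:],X.min(0),X.max(0))
```

```text
15.65 [0.55733973 0.18033632 0.20684305] [ 0.87529216 -0.30057106 -2.27877732] 0.051061073277669976
208 [0.64094642 0.64102485 0.64121654 0.64174174 0.64288652 0.64294863
 0.64306293 0.64373601] [0.59534926 0.15566941 0.20040436] [0.64373601 0.18885162 0.20986072]
```

View pics/e.png

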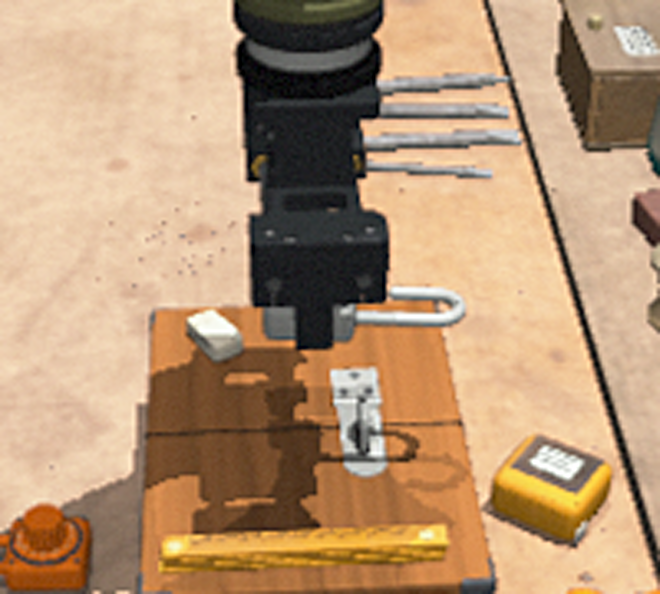

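The lock hangs clear, with the staple empty at (362,430) in the crop and the shackle open. The shackle bow is still at the same distance from the case as before the lift, which means about 26 mm open. Handing in.

```bash
python3 -c "
from h import *
print(close_job())"
```

```text
the job is handed in; nothing more can be done
None
```

The padlock is off the hasp, and I handed the job in at about 16 s with the gripper holding the lock about 10 cm above the lid, shackle open. `close_job()` gives no verdict.

- **Dial:** I gripped the knob and turned the tool about 0.78 rad clockwise in all. The shackle jumped about 12 mm, and reached about 16 mm once I let go.
- **Opening:** I regripped the case and drew it back about 31 mm. The bow caught on the staple and the shackle came out to its stop.
- **Lifting off:** I went forward 42 mm and lifted. The force stayed at the lock's own weight (about 2 to 3 N), so nothing was caught.

**Last checks:**
- The staple is empty and the lock's underside is about 98 mm above the lid.
- The shackle measures about 26 mm open, give or take 2 mm. I judged the hard stop from this distance, because the force reached only about 3 N there.
- The rubber, rule and tape measure look unmoved in the last picture. The mallet was out of that view; the arm did not go near it.

No check failed.

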